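# Set the batch number and lock the dial

### The arm

A 6-joint arm with a two-finger parallel gripper is mounted at the origin on a cart in front of the work surface, level with it; the furniture and walls round the work are solid. World frame = base frame: x ahead of the robot, y to its left, z up, the work surface at z = 0. Lengths are in m, angles in rad, forces in N, time in s.
With the tool pointing down it reaches from about 0.325 to 1 m from the base axis. Payload 5.1 kg.
Tool frame: the origin (TCP) lies between the finger pads; the fingertips stand ctrl.nose_length ahead of it and the grasp point (between the pads) lies 11 mm behind it (ctrl.nose_length is the distance from the TCP to the fingertips, in m); z points along the fingers, y is the line along which they close (so a half turn about z gives the same grasp; the last joint's range is limited). The gripper opens to 85 mm and grips with 20 to 120 N. Pads are 22 mm wide; open, the fingers measure 114 mm over their backs; the gripper's body (76 mm by 85 mm) begins 54 mm behind the grasp point. The pads swing forward as they close: fully open they stand 13 mm farther back than shut.
Start: joints at [-1.326, 0.124, 1.65, -0, 1.367, -0.083], TCP at [0.209, -0.615, 0.239] pointing down, gripper open.
Joint ranges: [-2.61, 2.61], [-1.02, 2.33], [0.03, 2.71], [-1.35, 4.49], [0.32, 2.68], [-2.91, 2.91]. Speed limits (rad/s): [2.57, 2.57, 3.14, 3.14, 3.14, 3.14].

### API

Orientations are given as a 3x3 rotation matrix whose columns are the frame's x, y, z axes.
In Python, from rig import ctrl, get_image, camera_model gives the robot as it stands.
- The arm moves only by the tool play_rows, never from a script. Its argument "deltas" is text: rows parted by semicolons, each of 7 numbers parted by spaces: the closure, from -1 (fully open) to 1 (shut), then the shift along the world's x, y, z scaled (see below), then the turn, a rotation vector about the world's x, y, z scaled (see below). A call has 1 to 20 rows; each row shifts and turns the commanded pose from where the row before left it; what a row does not reach is not made up. The controller multiplies each number of a shift by 0.03 m and each number of a turn by 10 degrees. A row lasts 1/8 s, in which the tool goes at most 62.5 mm and 10.7 degrees, less where a joint would pass 70% of its speed; a pose out of reach is approached as far as the arm can. A call with a number of a shift or a turn outside -1 to 1 is refused whole. A call with a gripper value outside its range is refused whole. The fingers move at their own pace and stop on an object; "force" is the grip in N (left out, the last holds). Time passes only in rows, so rows that do not move let the fingers close. It gives the time, the measured TCP pose, the force, the opening and the grip force at its end, in the units of the state.
- ctrl.observe(): the state, without advancing time (a new reading comes with each control period).
- get_image(name): name is "side" or "top"; returns (picture, depth): 480x640x3 uint8, red, green, blue; 480x640 float32, m along the optical axis (not along the pixel's ray), 0 where there is no reading.
- camera_model(name): a dict with "fov_y" (degrees; the focal length in pixels is half the picture's height over the tangent of half this angle, whatever the lens; pixels are square), "cx", "cy" (the principal point, pixels), "eye" and "rotation" of the camera in the world. Camera axes: x right, y up, looking along -z (the intrinsics and any distortion apply to the point x, -y, -z); pixel columns grow to the right and rows downward; lengths in m; the calibration is good to about 2 mm. A picture is of the moment at which its call begins. camera_model takes no time and is no camera call.
- ctrl.hand_in(): hands the job in; it is judged then, once.
The state is a dict: "t": time; "qpos": joint angles; "qd": joint speeds; "joint_torque": joint torques, N m; "ee_pos": TCP position; "orientation": TCP orientation; "force": force on the tool from outside, world axes, zero at the start; "wrist_torque": the same for the moment, N m; "gripper_width": finger opening in m; "grasp_force": force on a finger pad.
Only numpy, scipy, OpenCV 4.12 (cv2) and the standard library are available. Lean on these libraries where they do the work, as an engineer would, in place of code of your own. Each camera call takes 0.05 s, during which the arm holds its last target. There are 200 camera calls.

### The job

Turn the peg wheel of the grey number unit until the number 4 stands square in the middle of its little window. Then put the yellow guard over the wheel and press it down until it is fully home on the deck and both sprung catches have snapped in, with the 4 still showing. Leave the timer, the beaker and the petri dish where they are.

Things in the scene. Friction and masses are not known exactly. Their poses are not given: they have to be found in the camera images.
- unit: Number unit fixed to the bench: grey case 160 mm (x) by 116 mm (y), flat blue deck 106 mm above the bench; foot flanges reach 20 mm out front and back. Origin: underside centre; x points away from the robot (at yaw 0), y left, z up. Number window in the left half of the deck, slot with the peg wheel in the right half. A 2 mm window bezel stands on the deck, nothing else.
- window (a point): Centre of the number window (34 mm along x, 28 mm along y), level with the deck. Below it a white six-sided drum shows one black number 20 mm high, read from the robot's side. Short red marks on the deck left and right of the window mark its middle.
- number_drum (a joint): Angle of drum and peg wheel, which turn as one. (n - 1) * 1.0472 rad with number n (1 to 6) centred: 4 at 3.1416; stops 0.25 rad beyond 1 and 6. Grows when the wheel's top is pushed away from the robot (unit's +x). Stiff bearing, 0.15 N m (3 N at a peg), stays where it is left, no clicks. Square in the window: within 0.15 rad.
- axle (a point): Wheel centre, on the level axle along the unit's y, 66 mm above the bench. Black hub, radius 32 mm; six radial steel pegs 10 mm thick, 60 degrees apart, end in red 12 mm balls centred 58 mm from the axle. Peg angles from upright (positive to unit's +x): drum angle + 30 degrees + multiples of 60. A closed fingertip goes down between two pegs and can push one from about -40 to +40 degrees.
- slot (a point): Centre of the wheel slot at deck level (unit x 0, y -28 mm, z 106 mm), 40 mm above the axle. The slot is 111 mm long (unit x) and 34 mm wide (y). An upright peg reaches 24 mm above the deck; with a number centred two pegs stand 30 degrees either side of upright and reach 16 mm above it.
- guard: Loose yellow clip-on guard, about 120 g, 114 mm (x) by 44 mm (y) by 81 mm high, standing on its two legs; the same either way round. Origin: centre, level with the leg bottoms; z up. Fully home: its side walls (lower edge z 24 mm) rest on the deck, origin straight above the axle and 82 mm above the bench (16 mm above the axle), its x along the unit's x.
- guard_rib (a point): Top centre of the guard's grip rib, 81 mm above its leg bottoms. The rib runs along the guard's x: 46 mm long, 12 mm wide, 26 mm high, rising from the top plate (plate top at z 55 mm). Grip it across, or press on it.
- guard_feet (a point): Middle between the guard's two legs at x = +-50 mm, 14 mm above the leg bottoms, level with their outward ledges (tips at x = +-54 mm) above tapered feet. The legs are 31 mm wide in y and enter the slot's ends with 1.5 mm clearance all round. A black key under the plate (24 mm wide in x, down to z 32 mm) goes between the two raised pegs, only if a number is about centred.
- catch_near (a joint): Sprung round steel catch at the slot end nearest the robot; its tip stands 4.5 mm into the slot, its axis 5 mm below the deck. 0 m at rest; grows as a foot pushes it back (6 mm at most). The feet meet the catches 10 to 20 mm above home; the catch springs out over the ledge in the last 3 mm before home. Pressing past both takes about 8 to 15 N.
- catch_far (a joint): The like catch at the far end of the slot.
- timer: White lab timer 62 x 66 x 18 mm lying on the bench, bystander; origin underside centre.
- beaker_100: Glass beaker, 52 mm wide, 69 mm high, bystander; origin underside centre.
- petri_60: Petri dish, 60 mm wide, 14 mm high, bystander; origin underside centre.
Not all that is in view belongs to the job. There is more than one size of the unit; the one meant has the size given above.

How it is judged:
On the way, in this order (a step that is already met when the one before it is completed fails the run):
1. the 4 stands in the window, with the guard not yet over the wheel (value of joint number_drum between 2.9916 and 3.2916 rad and distance between guard and axle above 0.08 m), for 0.2 s.
2. the guard is pressed home over the wheel and both catches have snapped in, the 4 still in the window (value of joint number_drum between 2.9916 and 3.2916 rad and z of guard in the frame of unit between 0.078 and 0.084 m and horizontal distance between guard and axle below 0.006 m and value of joint each of catch_near, catch_far below 0.0015 m), for 0.2 s.
At the end, for the whole second after the job is handed in: The drum stands within 0.15 rad of number 4 (3.1416 rad); the guard is at rest over the wheel, its origin within 2 mm of its home height of 82 mm above the unit's underside and within 6 mm of the axle sideways; both catches are sprung out to within 1.5 mm of rest (all of step 2 and linear speed of guard below 0.02 m/s); the robot touches nothing.
It fails at once if the white lab timer is shoved more than 30 mm or tipped over (distance of timer from where it was at the start of the episode above 0.03 m or angle between timer's own z axis and vertical above 0.5 rad).
It fails at once if the glass beaker is shoved more than 30 mm or tipped over (distance of beaker_100 from where it was at the start of the episode above 0.03 m or angle between beaker_100's own z axis and vertical above 0.5 rad).
It fails at once if the petri dish is shoved more than 30 mm or tipped over (distance of petri_60 from where it was at the start of the episode above 0.03 m or angle between petri_60's own z axis and vertical above 0.5 rad).
It also fails if it takes over 56 s, if anything falls off the work surface, if the arm or the gripper's body presses on something with over 40 N, if the wrist force passes 120 N, or if a joint passes its speed limit or range.

## Working session

There is one attempt and no reset: what is moved stays moved. The work goes in short steps, Python scripts to look and compute and a tool call to move; the robot and the scene stay as the last step left them, time stands still between calls to the robot, and variables do not carry over. Pictures are saved under pics/ and viewed, at most 10 in all, crops included, and the job is handed in when it is done.

Besides the shell and the picture viewer there is one more tool, called after "Call:" by a JSON object that holds its "fn" and its "kwargs". play_rows: Moves the arm, as the interface text tells. Shifts and turns lie within -1 to 1; 1 stands for 0.03 m of shift or 10 degrees of turn. Its arguments: {"type":"object","properties":{"deltas":{"type":"string"},"force":{"type":"number"}},"required":["deltas"]}

```bash
mkdir -p pics; ls; cat > h.py <<'E'
import numpy as np, cv2
from rig import ctrl, get_image, camera_model
def K(n):
    m=camera_model(n); f=240/np.tan(np.radians(m['fov_y'])/2); return m,f
def cloud(n,d):
    m,f=K(n); v,u=np.mgrid[0:480,0:640]
    p=np.stack([(u-m['cx'])/f*d,-(v-m['cy'])/f*d,-d],-1)
    return p@np.array(m['rotation']).T+np.array(m['eye'])
def ray(n,u,v,z):
    m,f=K(n); r=np.array(m['rotation'])@np.array([(u-m['cx'])/f,-(v-m['cy'])/f,-1]); e=np.array(m['eye'])
    return e+r*(z-e[2])/r[2]
E
python3 - <<'E'
from h import *
for n in('side','top'):
    im,d=get_image(n); np.savez(f'{n}0.npz',im=im,d=d); cv2.imwrite(f'pics/{n}0.png',im[:,:,::-1]); m=camera_model(n); print(n,m)
print(ctrl.observe(),ctrl.nose_length)
E
```

```text
pics
side {'fov_y': 51.29322649574081, 'cx': 319.16002974507245, 'cy': 238.64765112097314, 'eye': array([ 0.49734459, -1.01261343,  0.6364911 ]), 'rotation': array([[ 0.99587453,  0.04086748, -0.08101708],
       [-0.09072877,  0.46308071, -0.88166011],
       [ 0.00148622,  0.88537343,  0.46487814]])}
top {'fov_y': 44.26540454184734, 'cx': 319.04461643264193, 'cy': 229.740567169014, 'eye': array([ 0.49030477, -0.00812586,  1.27784136]), 'rotation': array([[ 0.01174614,  0.99697341, -0.0768508 ],
       [-0.99984086,  0.01067832, -0.01429096],
       [-0.01342707,  0.07700644,  0.99694018]])}
{'t': 0.1, 'qpos': array([-1.32557838e+00,  1.24408880e-01,  1.65153872e+00, -1.03703294e-05,
        1.36752338e+00, -8.25957889e-02]), 'qd': array([ 4.48661622e-04, -1.06017741e-03, -2.21831986e-03, -2.09729823e-03,
        6.20057087e-04, -6.86992546e-05]), 'joint_torque': array([-3.21438961e-06, -4.24931145e+01, -3.66653752e+01, -7.32388844e-05,
        3.95403578e-03,  3.58561010e-06]), 'ee_pos': array([ 0.20912312, -0.61486666,  0.23819525]), 'orientation': array([[ 9.46747881e-01,  3.21975516e-01, -4.65850061e-04],
       [ 3.21975820e-01, -9.46746143e-01,  1.81966945e-03],
       [ 1.44847261e-04, -1.87276065e-03, -9.99998236e-01]]), 'force': array([ 1.16588407,  0.08623579, -0.37136493]), 'wrist_torque': array([ 0.04912921, -0.00256184, -0.01338278]), 'grasp_force': 0.0, 'gripper_width': 0.08505540615984647} 0.008
```

View pics/top0.png

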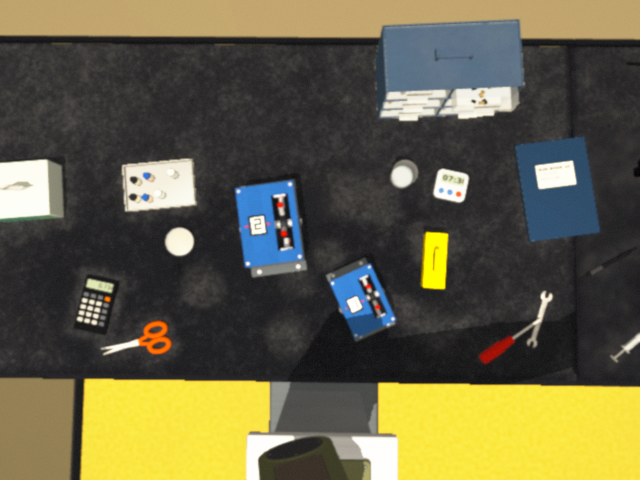

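View pics/side0.png

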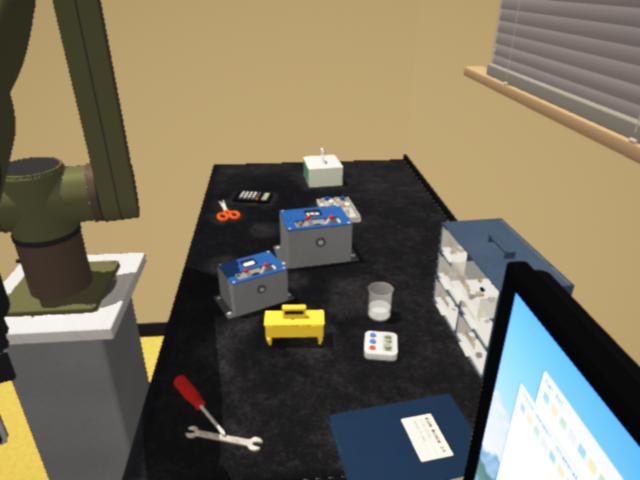

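Two candidates for the unit: the large one at about (270,225) and a small one at about (360,300). The guard is the yellow block at (434,260). The timer is at (451,185), the beaker at (404,173) and the petri dish at (179,241). I'll measure both units next.

```bash
cat > m.py <<'E'
from h import *
z=np.load('top0.npz'); im,d=z['im'],z['d']; P=cloud('top',d); hsv=cv2.cvtColor(im,cv2.COLOR_RGB2HSV)
def rect(mask,zpl,lab):
    c,_=cv2.findContours(mask.astype(np.uint8),cv2.RETR_EXTERNAL,cv2.CHAIN_APPROX_NONE)
    for k in c:
        if cv2.contourArea(k)<300: continue
        pts=np.array([ray('top',u,v,zpl)[:2] for u,v in k[:,0]],np.float32)*1000
        r=cv2.minAreaRect(pts); x,y,w,h=cv2.boundingRect(k)
        mm=np.zeros(mask.shape,np.uint8); cv2.drawContours(mm,[k],-1,1,-1)
        zz=P[...,2][(mm>0)&(d>0)&mask]
        print(lab,'px',x,y,w,h,'rect',np.round(r[0],1),np.round(r[1],1),round(r[2],2),'z',np.percentile(zz,[5,50,95]).round(4))
H,S,V=[hsv[...,i].astype(int) for i in range(3)]
blue=(H>95)&(H<125)&(S>150)&(V>90)
rect(blue,.106,'blue106'); 
yel=(H>20)&(H<35)&(S>150)&(V>90)&(P[...,0]>.2)&(P[...,2]>.02)
rect(yel,.055,'yel')
wh=(P[...,2]>.010)&(P[...,0]>.3)
for (u,v) in [(451,185),(404,173),(179,241)]: print(P[v,u], ray('top',u,v,0))
a=cv2.resize(im[170:350,225:405],None,fx=3.3,fy=3.3,interpolation=cv2.INTER_CUBIC); cv2.imwrite('pics/c0.png',a[:,:,::-1])
E
python3 m.py
```

```text
blue106 px 331 265 63 71 rect [441.9 -77.8] [120.8  91.9] 24.8 z [0.0051 0.0828 0.0866]
blue106 px 235 181 67 85 rect [592.9 110.6] [159.4 117.4] 8.56 z [0.1008 0.1064 0.1102]
yel px 421 232 27 57 rect [ 524.9 -229.1] [ 48.6 114.2] 86.56 z [0.0413 0.0555 0.0809]
[ 0.68766542 -0.27347174  0.0126166 ] [ 0.68963347 -0.27611772  0.        ]
[ 0.71146962 -0.17124201  0.02057053] [ 0.71508816 -0.1739108   0.        ]
[0.5600291  0.31032249 0.01709271] [0.56097439 0.31463988 0.        ]
```

View pics/c0.png

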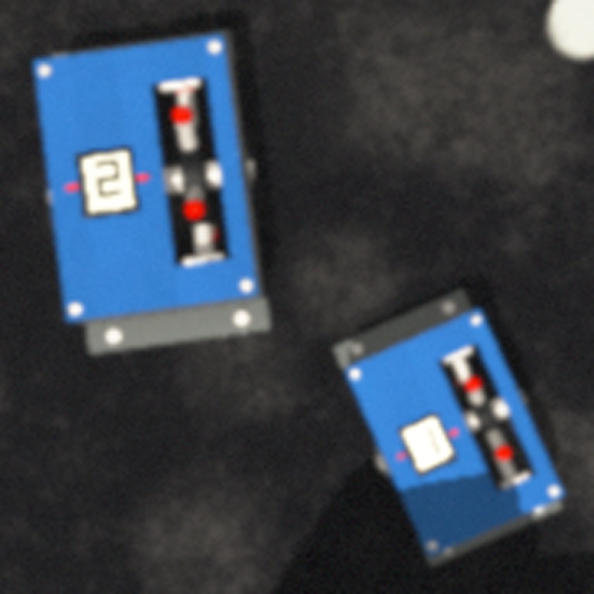

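The large unit's deck measures 159 x 117 mm at z 0.106, which matches 160 x 116. The small one is 121 x 92 mm at z 0.083. So the large unit at crop (145,178) is the one meant; it shows a 2 and has red balls at crop (182,115) and (195,210). Next I'll refine the unit's yaw, its centre and the ball positions.

```bash
cat > m2.py <<'E'
from h import *
import sys
def lines(mask,n,zpl):
    c,_=cv2.findContours(mask.astype(np.uint8),cv2.RETR_EXTERNAL,cv2.CHAIN_APPROX_NONE)
    k=max(c,key=cv2.contourArea)
    pts=np.array([ray(n,u,v,zpl)[:2] for u,v in k[:,0]])*1000
    (cx,cy),(w,h),a=cv2.minAreaRect(pts.astype(np.float32))
    if w<h: a-=90; w,h=h,w
    out={}
    t=np.radians(a)
    for it in range(3):
        R=np.array([[np.cos(t),np.sin(t)],[-np.sin(t),np.cos(t)]]); q=(pts-[cx,cy])@R.T
        for nm,ax,s,L,O in(('+x',0,1,w,h),('-x',0,-1,w,h),('+y',1,1,h,w),('-y',1,-1,h,w)):
            sel=(abs(q[:,ax]*s-L/2)<5)&(abs(q[:,1-ax])<O/2-8)
            x=q[sel]; 
            if len(x)<6: continue
            vx,vy,x0,y0=cv2.fitLine(x.astype(np.float32),cv2.DIST_HUBER,0,.01,.01).ravel()
            ang=np.degrees(np.arctan2(vy,vx))-(90 if ax==0 else 0); ang=(ang+90)%180-90
            off=(y0-x0*vy/vx) if ax else (x0-y0*vx/vy)
            out[nm]=(round(ang+np.degrees(t),2),round(float(off),2))
        m=np.mean([out[e][0] for e in('+y','-y') if e in out]) 
        o=np.array([(out['+x'][1]+out['-x'][1])/2,(out['+y'][1]+out['-y'][1])/2])
        w=out['+x'][1]-out['-x'][1]; h=out['+y'][1]-out['-y'][1]
        cx,cy=np.array([cx,cy])+R.T@o; t=np.radians(m)
    return (round(cx,1),round(cy,1)),round(m,2),(round(w,1),round(h,1)),out
if __name__=='__main__':
    z=np.load('top0.npz'); im,d=z['im'],z['d']; P=cloud('top',d); hsv=cv2.cvtColor(im,cv2.COLOR_RGB2HSV)
    H,S,V=[hsv[...,i].astype(int) for i in range(3)]
    big=np.zeros(H.shape,bool); big[170:275,225:310]=1
    c,m,s,o=lines((H>95)&(H<125)&(S>150)&(V>90)&big,'top',.106); print('unit',c,m,s,o)
    yel=(H>20)&(H<35)&(S>150)&(V>90)&(P[...,0]>.3)
    g=np.zeros(H.shape,bool); g[220:300,410:460]=1
    print('guard',lines(yel&g,'top',.055))
    print('rib',lines(yel&g&(P[...,2]>.07),'top',.081) if (yel&g&(P[...,2]>.07)).sum()>30 else '', (yel&g&(P[...,2]>.07)).sum())
    t=np.radians(m); C=np.array(c)/1000
    R=np.array([[np.cos(t),np.sin(t)],[-np.sin(t),np.cos(t)]])
    red=((H<8)|(H>172))&(S>170)&(V>120)&big
    n,l,st,ce=cv2.connectedComponentsWithStats(red.astype(np.uint8))
    for i in range(1,n):
        if st[i,4]>3:
            for zz in(.106,.114,.120): print(i,st[i,4],ce[i].round(1),zz,(R@(ray('top',*ce[i],zz)[:2]-C)*1000).round(1))
    # bright catch tips / slot dark region
    dark=(V<60)&big
    n,l,st,ce=cv2.connectedComponentsWithStats(((S<60)&(V>150)&big).astype(np.uint8))
    for i in range(1,n):
        if st[i,4]>3: print('w',st[i],ce[i].round(1),(R@(ray('top',*ce[i],.106)[:2]-C)*1000).round(1))
E
python3 m2.py
```

```text
unit (np.float64(592.8), np.float64(110.4)) 8.5 (156.9, 114.8) {'+x': (np.float64(9.09), 78.44), '-x': (np.float64(8.46), -78.43), '+y': (np.float64(8.5), 57.41), '-y': (np.float64(8.49), -57.41)}
guard ((np.float64(524.1), np.float64(-228.9)), np.float64(-3.2), (116.9, 49.8), {'+x': (np.float64(0.62), 58.43), '-x': (np.float64(-4.45), -58.43), '+y': (np.float64(-3.33), 24.91), '-y': (np.float64(-3.06), -24.92)})Traceback (most recent call last):
  File "m2.py", line 34, in <module>
    print('rib',lines(yel&g&(P[...,2]>.07),'top',.081) if (yel&g&(P[...,2]>.07)).sum()>30 else '', (yel&g&(P[...,2]>.07)).sum())
                ~~~~~^^^^^^^^^^^^^^^^^^^^^^^^^^^^^^^^^
  File "m2.py", line 22, in lines
    o=np.array([(out['+x'][1]+out['-x'][1])/2,(out['+y'][1]+out['-y'][1])/2])
                 ~~~^^^^^^
KeyError: '+x'
```

```bash
python3 - <<'E'
s=open('m2.py').read().split('\n')
s=[l for l in s if "'rib'" not in l]
s.insert(-11,"""    for lo,hi in((.048,.062),(.074,.09)):
        mk=yel&g&(P[...,2]>lo)&(P[...,2]<hi); q=P[mk]; r=cv2.minAreaRect((q[:,:2]*1000).astype(np.float32)); print('g',mk.sum(),np.round(r[0],1),np.round(r[1],1),round(r[2],1),q.mean(0).round(4))""")
open('m2.py','w').write('\n'.join(s))
E
python3 m2.py
```

```text
unit (np.float64(592.8), np.float64(110.4)) 8.5 (156.9, 114.8) {'+x': (np.float64(9.09), 78.44), '-x': (np.float64(8.46), -78.43), '+y': (np.float64(8.5), 57.41), '-y': (np.float64(8.49), -57.41)}
guard ((np.float64(524.1), np.float64(-228.9)), np.float64(-3.2), (116.9, 49.8), {'+x': (np.float64(0.62), 58.43), '-x': (np.float64(-4.45), -58.43), '+y': (np.float64(-3.33), 24.91), '-y': (np.float64(-3.06), -24.92)})
g 1032 [ 525.  -231.3] [ 44.9 114. ] 86.6 [ 0.5248 -0.2304  0.0554]
g 142 [ 524.8 -231.4] [12.8 42.9] 87.6 [ 0.5244 -0.2308  0.0805]
1 23 [279.2 204.4] 0.106 [ 34.3 -26.8]
1 23 [279.2 204.4] 0.114 [ 33.2 -27.3]
1 23 [279.2 204.4] 0.12 [ 32.4 -27.7]
2 34 [283.5 233.4] 0.106 [-24.5 -27.7]
2 34 [283.5 233.4] 0.114 [-25.1 -28.2]
2 34 [283.5 233.4] 0.12 [-25.6 -28.6]
w [288 182   4   4  12] [289.5 183.5] [ 73.2 -52.8]
w [237 190   3   3   9] [238. 191.] [72.5 51.6]
w [273 194  13   8  57] [279.3 196.5] [ 49.9 -29. ]
w [278 207   6   9  35] [281.  210.9] [ 20.9 -28.7]
w [250 216  16  19 265] [257.4 224.8] [-0.3 21.7]
w [288 219   4   8  25] [289.6 222.4] [ -4.4 -42.5]
w [275 221   6   7  29] [277.9 224.4] [ -5.2 -18.9]
w [280 238  12  13  66] [285.7 244.4] [-46.9 -29.2]
w [298 255   4   4  11] [299.2 256.2] [-73.8 -52.6]
w [246 262   4   4  13] [247.4 263.4] [-73.9  51.3]
w [295 264   7   6  33] [297.9 266.3] [-93.4 -47.4]
w [256 269   7   6  34] [258.9 271.5] [-92.9  30.8]
```

Call:
{"fn": "play_rows", "kwargs": {"deltas": "1 .56 1 0 0 0 -.052;1 .56 1 0 0 0 -.052;1 .56 1 0 0 0 -.052;1 .56 1 0 0 0 -.052;1 .56 1 0 0 0 -.052;1 .56 1 0 0 0 -.052;1 .56 1 0 0 0 -.052;1 .56 1 0 0 0 -.052;1 .56 1 0 0 0 -.052;1 .56 1 0 0 0 -.052;1 .56 1 0 0 0 -.052;1 .56 1 0 0 0 -.052;1 .56 1 0 0 0 -.052;1 .56 1 0 0 0 -.052;1 .56 1 0 0 0 -.052;1 .56 1 0 0 0 -.052;1 .56 1 0 0 0 -.052;1 .56 1 0 0 0 -.052;1 .56 1 0 0 0 -.052;1 .56 1 0 0 0 -.052", "force": 40}}

```text
t: 2.6
ee_pos: [0.5454, -0.0143, 0.2388]
orientation: [[0.989, 0.146, -0.001], [0.146, -0.989, 0.0], [-0.001, -0.0, -1.0]]
force: [0.6, 0.7, 0.1]
gripper_width: 0.0
grasp_force: 0.0
```

Call:
{"fn": "play_rows", "kwargs": {"deltas": "1 .02 1 0 0 0 0;1 .03 1 0 0 0 0;1 .02 .99 0 0 0 0;1 0 0 -1 0 0 0;1 0 0 -1 0 0 0;1 0 0 -1 0 0 0;1 0 0 -.7 0 0 0;1 0 0 -.36 0 0 0;1 0 0 0 0 0 0"}}

```text
t: 3.72
ee_pos: [0.5468, 0.0743, 0.1167]
orientation: [[0.989, 0.146, -0.002], [0.146, -0.989, -0.0], [-0.002, -0.0, -1.0]]
force: [0.0, 0.1, 0.6]
gripper_width: 0.0002
grasp_force: 0.0
```

```bash
python3 - <<'E'
from h import *
im,d=get_image('side'); a=cv2.resize(im[180:300,200:360],None,fx=5,fy=5,interpolation=cv2.INTER_CUBIC); cv2.imwrite('pics/s1.png',a[:,:,::-1])
E
```

```text
(no output)
```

View pics/s1.png

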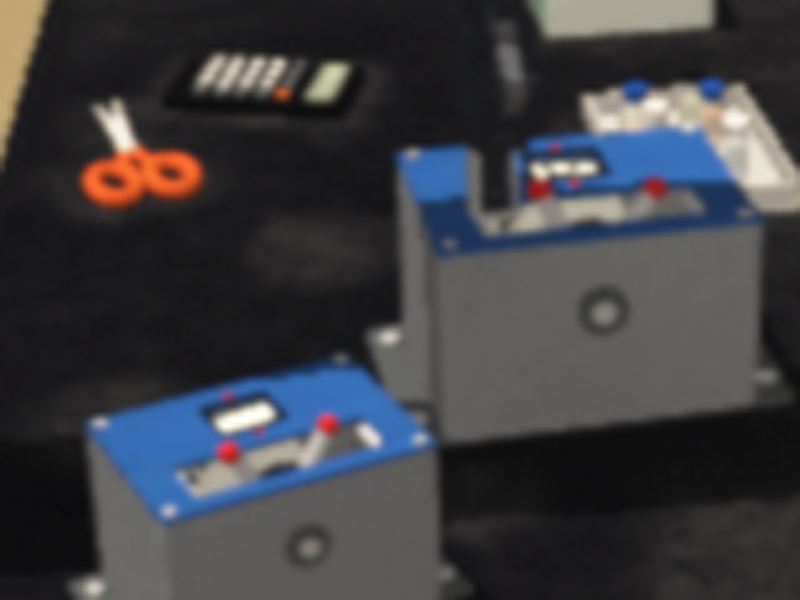

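The closed fingertip (crop 490,200) stands over the slot, just behind the near ball (540,187). Pushing now.

Call:
{"fn": "play_rows", "kwargs": {"deltas": "1 .33 .05 0 0 0 0;1 .33 .05 -.05 0 0 0;1 .33 .05 0 0 0 0;1 .33 .05 0 0 0 0;1 .33 .05 0 0 0 0;1 .33 .05 0 0 0 0;1 .25 .035 0 0 0 0;1 0 0 0 0 0 0;1 0 0 0 0 0 0"}}

```text
t: 4.9
ee_pos: [0.6153, 0.0845, 0.1167]
orientation: [[0.989, 0.146, 0.003], [0.146, -0.989, 0.0], [0.003, 0.0, -1.0]]
force: [0.6, -0.7, 0.3]
gripper_width: -0.0002
grasp_force: 0.0
```

```bash
cat > b.py <<'E'
from h import *
import sys
C=np.array([.5928,.1104]); t=np.radians(8.5); R=np.array([[np.cos(t),np.sin(t)],[-np.sin(t),np.cos(t)]])
for n,box in(('top',(170,275,225,310)),('side',(185,240,270,370))):
    im,d=get_image(n); np.savez('last_'+n,im=im,d=d); hsv=cv2.cvtColor(im,cv2.COLOR_RGB2HSV); H,S,V=[hsv[...,i].astype(int) for i in range(3)]
    big=np.zeros(H.shape,bool); big[box[0]:box[1],box[2]:box[3]]=1
    red=((H<6)|(H>174))&(S>190)&(V>70)&big
    k,l,st,ce=cv2.connectedComponentsWithStats(red.astype(np.uint8))
    for i in range(1,k):
        if st[i,4]<5: continue
        z=.116
        for _ in range(10):
            q=R@(ray(n,*ce[i],z)[:2]-C); z=.066+np.sqrt(max(.058**2-q[0]**2,0))
        print(n,st[i,4],ce[i].round(1),(q*1000).round(1),round(z,3),'ang',np.degrees(np.arcsin(np.clip(q[0]/.058,-1,1))).round(1))
e=ctrl.observe()['ee_pos']; print('tcp unit',(R@(e[:2]-C)*1000).round(1),e[2])
E
python3 b.py
```

```text
top 28 [283.1 230.9] [-20.6 -28.4] 0.12 ang -20.8
tcp unit [ 18.1 -28.9] 0.11678607473916577
```

Call:
{"fn": "play_rows", "kwargs": {"deltas": "1 -.08 -.01 .3 0 0 0;1 0 0 .7 0 0 0;1 0 0 .4 0 0 0;1 -.7 -.1 0 0 0 0;1 -.7 -.1 0 0 0 0;1 -.7 -.1 0 0 0 0;1 0 .02 -.7 0 0 0;1 0 0 -.5 0 0 0;1 0 0 -.2 0 0 0;1 .33 .05 0 0 0 0;1 .33 .05 0 0 0 0;1 .33 .05 0 0 0 0;1 .33 .05 0 0 0 0;1 .25 .035 0 0 0 0;1 0 0 0 0 0 0"}}

```text
t: 6.88
ee_pos: [0.5964, 0.0828, 0.1154]
orientation: [[0.989, 0.146, 0.0], [0.146, -0.989, 0.0], [0.0, -0.0, -1.0]]
force: [-1.4, -0.6, -0.5]
gripper_width: -0.0006
grasp_force: 0.4
```

```bash
python3 b.py
```

```text
top 18 [284.  238.7] [-35.7 -27.6] 0.112 ang -38.0
side 7 [326.3 215. ] [ 19.4 -25.8] 0.121 ang 19.6
side 5 [302.8 220.4] [-38. -20.] 0.11 ang -41.0
tcp unit [ -0.5 -27.8] 0.11590369644149046
```

Call:
{"fn": "play_rows", "kwargs": {"deltas": "1 .16 .025 0 0 0 0;1 .16 .025 0 0 0 0;1 0 0 0 0 0 0;1 0 0 0 0 0 0"}}

```text
t: 7.48
ee_pos: [0.606, 0.0843, 0.1163]
orientation: [[0.989, 0.146, 0.001], [0.146, -0.989, 0.0], [0.001, 0.0, -1.0]]
force: [-1.3, 0.6, 0.4]
gripper_width: -0.0005
grasp_force: 0.8
```

```bash
python3 b.py
```

```text
top 24 [283.6 234.7] [-28.1 -28.2] 0.117 ang -28.9
tcp unit [  9.2 -27.8] 0.11641892641112536
```

Call:
{"fn": "play_rows", "kwargs": {"deltas": "1 -.2 -.03 0 0 0 0;1 0 0 1 0 0 0;1 0 0 1 0 0 0;1 0 0 1 0 0 0;1 0 -.2 1 0 0 0;-1 -.23 -.95 0 0 0 -.117;-1 -.23 -.95 0 0 0 -.117;-1 -.23 -.95 0 0 0 -.117;-1 -.23 -.95 0 0 0 -.117;-1 -.23 -.95 0 0 0 -.117;-1 -.23 -.95 0 0 0 -.117;-1 -.23 -.95 0 0 0 -.117;-1 -.23 -.95 0 0 0 -.117;-1 -.23 -.95 0 0 0 -.117;-1 -.23 -.95 0 0 0 -.117;-1 -.23 -.95 0 0 0 0;-1 0 0 0 0 0 0"}}

```text
t: 9.7
ee_pos: [0.5234, -0.2377, 0.2365]
orientation: [[0.998, -0.061, 0.002], [-0.061, -0.998, -0.001], [0.002, 0.001, -1.0]]
force: [0.4, 0.2, 0.0]
gripper_width: 0.0855
grasp_force: 0.0
```

```bash
python3 b.py; python3 - <<'E'
from h import *
im=np.load('last_top.npz')['im']; a=cv2.resize(im[160:330,225:480],None,fx=3,fy=3,interpolation=cv2.INTER_CUBIC); cv2.imwrite('pics/t2.png',a[:,:,::-1])
E
```

```text
top 22 [279.  205.5] [ 30.8 -26.8] 0.115 ang 32.1
top 29 [283.6 234.7] [-28.  -28.1] 0.117 ang -28.9
side 6 [306.2 217.8] [-29.6 -20.2] 0.116 ang -30.7
tcp unit [-119.5 -332.5] 0.23633026626409284
```

View pics/t2.png

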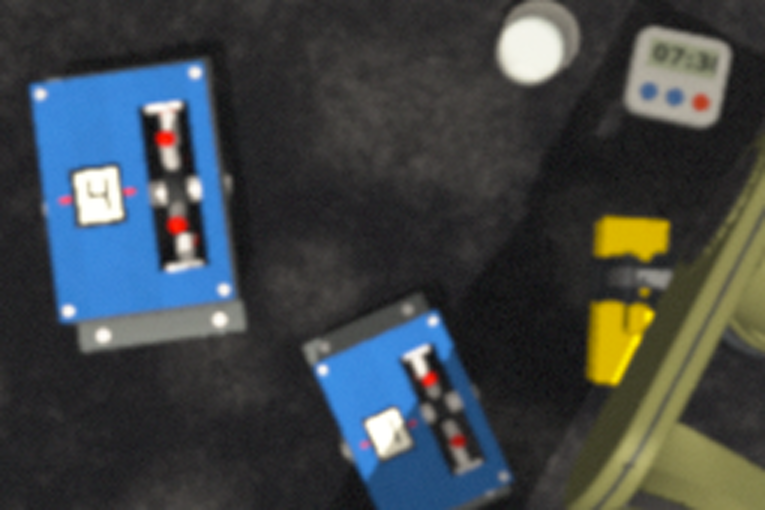

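The 4 now shows in the window (crop 98,195), with the balls almost level about upright at +32° and -29°. The guard at crop (630,300) hasn't moved. Descending to grip its rib.

Call:
{"fn": "play_rows", "kwargs": {"deltas": "-1 .04 .22 -.8 0 0 .02;-1 0 0 -1 0 0 0;-1 0 0 -1 0 0 0;-1 0 0 -1 0 0 0;-1 0 0 -1 0 0 0;-1 0 0 -.6 0 0 0;-1 0 0 -.28 0 0 0;-1 0 0 0 0 0 0;1 0 0 0 0 0 0;1 0 0 0 0 0 0;1 0 0 0 0 0 0;1 0 0 0 0 0 0;1 0 0 0 0 0 0;1 0 0 0 0 0 0", "force": 60}}

```text
t: 11.55
ee_pos: [0.525, -0.2297, 0.066]
orientation: [[0.999, -0.055, 0.0], [-0.055, -0.999, -0.0], [0.0, 0.0, -1.0]]
force: [0.2, 1.4, 2.9]
gripper_width: 0.0108
grasp_force: 61.4
```

Call:
{"fn": "play_rows", "kwargs": {"deltas": "1 0 0 .5 0 0 0;1 0 0 1 0 0 0;1 0 0 1 0 0 0;1 0 0 1 0 0 0;1 0 0 1 0 0 0;1 0 0 .5 0 0 0;1 .2 .5 0 0 0 .09;1 .2 .9 0 0 0 .09;1 .2 .9 0 0 0 .09;1 .2 .9 0 0 0 .09;1 .2 .9 0 0 0 .09;1 .2 .9 0 0 0 .09;1 .2 .9 0 0 0 .09;1 .2 .9 0 0 0 .09;1 .2 .9 0 0 0 .09;1 .2 .9 0 0 0 .09;1 .2 .9 0 0 0 .09;1 .2 .7 0 0 0 .09;1 0 .2 0 0 0 .09;1 0 0 0 0 0 0"}}

```text
t: 14.05
ee_pos: [0.5965, 0.0826, 0.215]
orientation: [[0.989, 0.15, -0.001], [0.15, -0.989, -0.0], [-0.001, 0.0, -1.0]]
force: [-0.1, -0.7, -2.0]
gripper_width: 0.0108
grasp_force: 60.9
```

```bash
cat > g.py <<'E'
from h import *
import sys
o=ctrl.observe(); e=o['ee_pos']; Rm=o['orientation']; yaw=np.degrees(np.arctan2(Rm[1,0],Rm[0,0])); print('tcp',(e*1000).round(1),'yaw',yaw.round(2),'F',o['force'].round(1),o['gripper_width'].round(4))
C=np.array([.5928,.1104]); t=np.radians(8.5); R=np.array([[np.cos(t),np.sin(t)],[-np.sin(t),np.cos(t)]])
print('tcp unit',(R@(e[:2]-C)*1000).round(1))
zp=e[2]-.066+.055
for n in('top','side'):
    im,d=get_image(n); np.savez('last_'+n,im=im,d=d); P=cloud(n,d); hsv=cv2.cvtColor(im,cv2.COLOR_RGB2HSV); H,S,V=[hsv[...,i].astype(int) for i in range(3)]
    yel=(H>20)&(H<35)&(S>140)&(V>60)&(P[...,2]>.1)&(P[...,0]>.5)&(abs(P[...,1]-.08)<.1)
    mk=yel&(abs(P[...,2]-zp)<.008); q=P[mk]
    u=(q[:,:2]-C)@R.T*1000
    if len(u)>30:
        r=cv2.minAreaRect(u.astype(np.float32)); print(n,mk.sum(),'z',np.median(q[:,2]).round(4),'zp',zp.round(4),'unit ext x',np.percentile(u[:,0],[0,1,99,100]).round(1),'y',np.percentile(u[:,1],[0,1,99,100]).round(1),'rect',np.round(r[0],1),np.round(r[1],1),round(r[2],1))
E
python3 g.py;python3 -c "
from h import *
im=np.load('last_side.npz')['im']; a=cv2.resize(im[110:270,230:400],None,fx=3.5,fy=3.5,interpolation=cv2.INTER_CUBIC)
b=np.load('last_top.npz')['im']; b=cv2.resize(b[170:280,220:330],(560,560),interpolation=cv2.INTER_CUBIC)[:,:200]
cv2.imwrite('pics/s2.png',np.hstack([a,b])[:,:,::-1]) " ; ls pics
```

```text
c0.png
s1.png
s2.png
side0.png
t2.png
top0.pngTraceback (most recent call last):
  File "g.py", line 3, in <module>
    o=ctrl.observe(); e=o['ee_pos']; Rm=o['orientation']; yaw=np.degrees(np.arctan2(Rm[1,0],Rm[0,0])); print('tcp',(e*1000).round(1),'yaw',yaw.round(2),'F',o['force'].round(1),o['gripper_width'].round(4))
                                                                                                                                                                                ^^^^^^^^^^^^^^^^^^^^^^^^
AttributeError: 'float' object has no attribute 'round'
```

```bash
sed -i "s/,o\['gripper_width'\].round(4)//" g.py; python3 g.py;python3 -c "
from h import *
im=np.load('last_side.npz')['im']; a=cv2.resize(im[110:270,230:400],None,fx=3.5,fy=3.5,interpolation=cv2.INTER_CUBIC)
b=np.load('last_top.npz')['im']; b=cv2.resize(b[170:280,220:330],(560,560),interpolation=cv2.INTER_CUBIC)[:,200:400]
cv2.imwrite('pics/s2.png',np.hstack([a,b])[:,:,::-1]) "
```

```text
tcp [596.5  82.6 215. ] yaw 8.63 F [-0.1 -0.7 -2. ]
tcp unit [ -0.5 -28.1]
top 411 z 0.2047 zp 0.204 unit ext x [-58.  -57.6 -17.2 -15.1] y [-48.3 -47.2  -9.1  -8.3] rect [-35.6 -27.1] [37.4 45.3] 83.0
side 433 z 0.2048 zp 0.204 unit ext x [-60.6 -60.   50.1  53.8] y [-55.9 -53.7  -8.9  -7.2] rect [ -3.6 -32. ] [ 46.1 115.9] 87.4
```

View pics/s2.png

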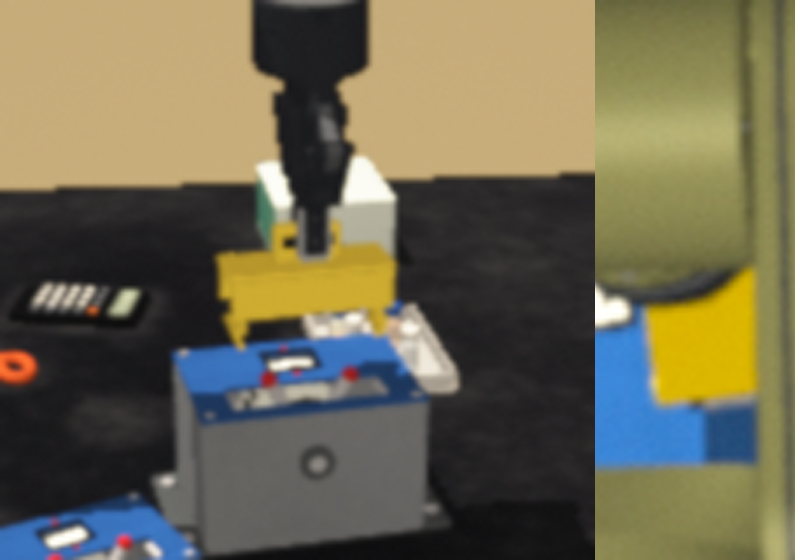

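Side crop: the guard hangs level above the slot, legs at (238,325) and (378,315), with the balls at (268,380) and (350,373). Next I'll check the side camera's bias on the deck itself.

```bash
python3 - <<'E'
from h import *
from m2 import lines
C=np.array([.5928,.1104]); t=np.radians(8.5); R=np.array([[np.cos(t),np.sin(t)],[-np.sin(t),np.cos(t)]])
im=np.load('side0.npz')['im']; d=np.load('side0.npz')['d']; P=cloud('side',d)
hsv=cv2.cvtColor(im,cv2.COLOR_RGB2HSV);H,S,V=[hsv[...,i].astype(int) for i in range(3)]
b=(H>95)&(H<125)&(S>130)&(V>60)&(P[...,2]>.09); b[:,:270]=0;b[:,365:]=0;b[250:]=0
print('side deck',lines(b,'side',.106))
u=(P[b][:,:2]-C)@R.T*1000; print(u.min(0),u.max(0),np.median(P[b][:,2]))
z=np.load('last_side.npz'); im,d=z['im'],z['d'];P=cloud('side',d)
hsv=cv2.cvtColor(im,cv2.COLOR_RGB2HSV);H,S,V=[hsv[...,i].astype(int) for i in range(3)]
yel=(H>20)&(H<35)&(S>140)&(V>60)&(P[...,2]>.1)&(P[...,0]>.5)&(abs(P[...,1]-.08)<.1)
Q=P[yel]; u=(Q[:,:2]-C)@R.T*1000
for lo in range(140,240,10):
    s=(Q[:,2]*1000>=lo)&(Q[:,2]*1000<lo+10)
    if s.sum()>8: print(lo,s.sum(),'x',np.percentile(u[s,0],[1,99]).round(1),'y',np.percentile(u[s,1],[5,50,95]).round(1))
# front wall plane yaw
s=(Q[:,2]>.178)&(Q[:,2]<.198); f=np.polyfit(u[s,0],u[s,1],1); print('wall slope deg',np.degrees(f[0]),'y at 0',f[1])
# top cam: near edge & left edge of the plate
z=np.load('last_top.npz'); im,d=z['im'],z['d'];P=cloud('top',d)
hsv=cv2.cvtColor(im,cv2.COLOR_RGB2HSV);H,S,V=[hsv[...,i].astype(int) for i in range(3)]
yel=(H>20)&(H<35)&(S>140)&(V>60)&(abs(P[...,2]-.204)<.01)&(abs(P[...,1]-.08)<.1)
Q=P[yel]; u=(Q[:,:2]-C)@R.T*1000
for lo in range(-50,-14,6):
    s=abs(u[:,0]-lo)<3; print('x',lo,'y',u[s,1].min().round(1),u[s,1].max().round(1))
E
```

```text
side deck ((np.float64(588.1), np.float64(110.5)), np.float64(7.06), (154.6, 112.9), {'+x': (np.float64(8.75), 77.33), '-x': (np.float64(8.6), -77.32), '+y': (np.float64(6.18), 56.37), '-y': (np.float64(7.94), -56.54)})
[ -260.39887305 -1096.56889093] [74.91389815 62.59150005] 0.10714562962880236
150 16 x [-53.8  45.2] y [-44.7 -36.7 -17.5]
160 41 x [-57.9  49.3] y [-44.9 -39.1 -14.9]
170 102 x [-58.2  47.4] y [-52.5 -49.  -13. ]
180 195 x [-58.4  50.3] y [-52.4 -49.8 -10.7]
190 190 x [-57.4  50.1] y [-52.7 -49.7 -46.1]
200 349 x [-60.   50.1] y [-51.5 -41.1 -13.5]
210 36 x [-26.5  18.6] y [-36.5 -34.  -29.6]
220 33 x [-27.4  16.1] y [-36.3 -32.3 -29.8]
230 9 x [-23.2 -13.4] y [-35.4 -33.3 -28.4]
wall slope deg -5.643967648165287 y at 0 -48.17834061548999
x -50 y -44.0 -8.8
x -44 y -44.7 -8.8
x -38 y -45.6 -8.3
x -32 y -46.2 -8.9
x -26 y -46.9 -9.8
x -20 y -48.0 -10.2
```

Call:
{"fn": "play_rows", "kwargs": {"deltas": "1 .01 .05 -.3 0 0 0;1 0 0 -.4 0 0 0;1 0 0 -.4 0 0 0;1 0 0 -.15 0 0 0;1 0 0 0 0 0 0"}}

```text
t: 14.78
ee_pos: [0.5968, 0.0839, 0.1773]
orientation: [[0.989, 0.149, -0.001], [0.149, -0.989, -0.0], [-0.001, -0.0, -1.0]]
force: [-0.2, 0.8, 0.7]
gripper_width: 0.0109
grasp_force: 60.9
```

```bash
python3 g.py; python3 -c "
from h import *
im=np.load('last_side.npz')['im']; a=cv2.resize(im[170:250,260:370],None,fx=7,fy=7,interpolation=cv2.INTER_CUBIC)
cv2.imwrite('pics/s3.png',a[:,:,::-1]) "
```

```text
tcp [596.8  83.9 177.3] yaw 8.58 F [-0.2  0.8  0.7]
tcp unit [  0.  -26.8]
top 392 z 0.1668 zp 0.1663 unit ext x [-57.3 -57.  -16.9 -15.2] y [-47.8 -46.7  -7.5  -7.2] rect [-36.2 -27.4] [40.1 42.4] 89.3
side 444 z 0.1677 zp 0.1663 unit ext x [-59.7 -58.7  50.2  53.8] y [-52.9 -52.1  -5.8  -1.3] rect [ -2.9 -27.2] [ 51.5 113.2] 89.7
```

View pics/s3.png

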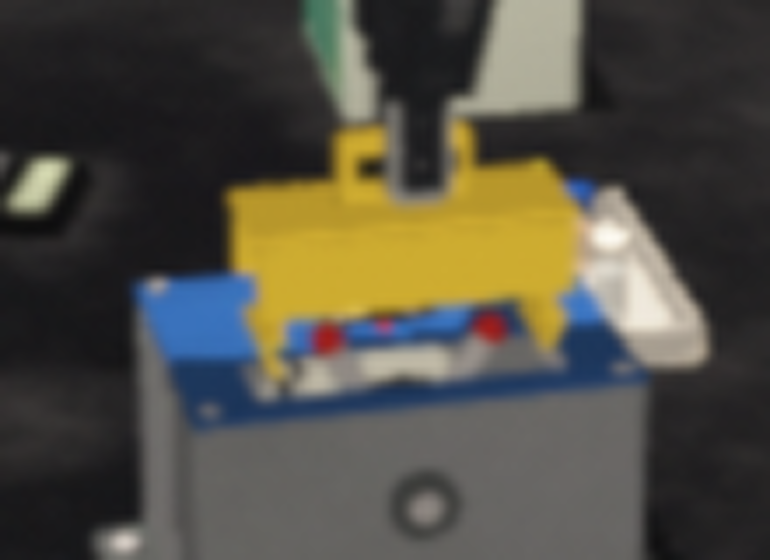

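The feet at (270,380) and (550,350) stand over the two slot ends, with the balls (327,338) and (490,328) between them. Lowering gently.

Call:
{"fn": "play_rows", "kwargs": {"deltas": "1 0 0 -.1 0 0 0;1 0 0 -.1 0 0 0;1 0 0 -.1 0 0 0;1 0 0 0 0 0 0"}}

```text
t: 15.38
ee_pos: [0.5969, 0.0839, 0.1686]
orientation: [[0.989, 0.149, -0.001], [0.149, -0.989, -0.0], [-0.001, -0.0, -1.0]]
force: [0.1, -0.6, -1.6]
gripper_width: 0.0105
grasp_force: 60.9
```

Call:
{"fn": "play_rows", "kwargs": {"deltas": "1 0 0 -.1 0 0 0;1 0 0 -.1 0 0 0;1 0 0 0 0 0 0"}}

```text
t: 15.75
ee_pos: [0.5971, 0.0839, 0.163]
orientation: [[0.989, 0.149, -0.0], [0.149, -0.989, -0.0], [-0.0, 0.0, -1.0]]
force: [-0.2, -0.4, -0.4]
gripper_width: 0.0109
grasp_force: 61.1
```

Call:
{"fn": "play_rows", "kwargs": {"deltas": "1 0 0 -.1 0 0 0;1 0 0 -.1 0 0 0;1 0 0 -.1 0 0 0;1 0 0 0 0 0 0"}}

```text
t: 16.25
ee_pos: [0.5979, 0.0839, 0.1557]
orientation: [[0.989, 0.149, 0.002], [0.149, -0.989, -0.0], [0.002, 0.0, -1.0]]
force: [-2.2, -0.5, 5.6]
gripper_width: 0.0107
grasp_force: 61.9
```

Call:
{"fn": "play_rows", "kwargs": {"deltas": "1 0 0 -.1 0 0 0;1 0 0 -.1 0 0 0;1 0 0 0 0 0 0"}}

```text
t: 16.62
ee_pos: [0.5971, 0.0838, 0.1479]
orientation: [[0.989, 0.149, -0.0], [0.149, -0.989, -0.0], [-0.0, 0.0, -1.0]]
force: [-1.5, -1.0, 2.4]
gripper_width: 0.0106
grasp_force: 61.4
```

Call:
{"fn": "play_rows", "kwargs": {"deltas": "1 0 0 -.08 0 0 0;1 0 0 -.06 0 0 0;1 0 0 0 0 0 0"}}

```text
t: 17.0
ee_pos: [0.5973, 0.0838, 0.1478]
orientation: [[0.989, 0.149, -0.0], [0.149, -0.989, -0.0], [-0.0, 0.0, -1.0]]
force: [-10.6, -1.5, 19.3]
gripper_width: 0.0109
grasp_force: 63.8
```

```bash
python3 g.py
```

```text
tcp [597.3  83.8 147.8] yaw 8.59 F [-10.6  -1.5  19.3]
tcp unit [  0.5 -27. ]
top 371 z 0.1377 zp 0.1368 unit ext x [-56.9 -56.6 -17.1 -14.9] y [-48.  -46.9  -7.3  -6.9] rect [-35.8 -27.3] [40.6 42.4] 88.9
side 411 z 0.1376 zp 0.1368 unit ext x [-59.6 -58.5  48.6  50.2] y [-53.7 -52.5  -6.7  -2.7] rect [ -4.4 -28.5] [ 50.2 109.9] 89.1
```

The guard is at its hard stop (19 N, no travel). I'll relieve the press, give a small tug as a latch test, then release.

Call:
{"fn": "play_rows", "kwargs": {"deltas": "1 0 0 .1 0 0 0;1 0 0 .08 0 0 0;1 0 0 0 0 0 0"}}

```text
t: 17.48
ee_pos: [0.5968, 0.0839, 0.1484]
orientation: [[0.989, 0.149, -0.001], [0.149, -0.989, 0.0], [-0.001, -0.0, -1.0]]
force: [-0.3, 0.4, -1.0]
gripper_width: 0.0107
grasp_force: 60.9
```

Call:
{"fn": "play_rows", "kwargs": {"deltas": "1 0 0 .06 0 0 0;1 0 0 .03 0 0 0;1 0 0 0 0 0 0"}}

```text
t: 17.85
ee_pos: [0.5963, 0.0839, 0.1498]
orientation: [[0.989, 0.149, -0.002], [0.149, -0.989, -0.0], [-0.002, -0.0, -1.0]]
force: [3.0, -0.3, -12.0]
gripper_width: 0.0108
grasp_force: 59.3
```

Pulling up meets 12 N, so the catches hold. Seating it again, releasing and lifting clear.

Call:
{"fn": "play_rows", "kwargs": {"deltas": "1 0 0 -.1 0 0 0;1 0 0 -.08 0 0 0;1 0 0 0 0 0 0;1 0 0 .05 0 0 0;-1 0 0 0 0 0 0;-1 0 0 0 0 0 0;-1 0 0 0 0 0 0;-1 0 0 0 0 0 0;-1 0 0 .5 0 0 0;-1 0 0 1 0 0 0;-1 0 0 1 0 0 0;-1 0 -1 .5 0 0 0;-1 0 -1 0 0 0 0;-1 0 -1 0 0 0 0;-1 0 -1 0 0 0 0;-1 0 -1 0 0 0 0;-1 0 -1 0 0 0 0;-1 0 -1 0 0 0 0;-1 0 0 0 0 0 0"}}

```text
t: 20.23
ee_pos: [0.5973, -0.1277, 0.2393]
orientation: [[0.989, 0.147, 0.001], [0.147, -0.989, -0.0], [0.001, 0.001, -1.0]]
force: [-0.6, 0.4, -0.9]
gripper_width: 0.0855
grasp_force: 0.0
```

```bash
sed -i 's/^zp=.*/zp=.137/' g.py; python3 g.py; python3 -c "
from h import *
a=np.load('last_side.npz')['im']; a=cv2.resize(a[170:270,260:370],None,fx=4,fy=4,interpolation=cv2.INTER_CUBIC)
b=np.load('last_top.npz')['im']; b=cv2.resize(b[175:275,225:315],None,fx=4,fy=4,interpolation=cv2.INTER_CUBIC)
cv2.imwrite('pics/f.png',np.hstack([a,b])[:,:,::-1]) "
```

```text
tcp [ 597.3 -127.7  239.3] yaw 8.43 F [-0.6  0.4 -0.9]
tcp unit [ -30.7 -236.2]Traceback (most recent call last):
  File "g.py", line 13, in <module>
    r=cv2.minAreaRect(u.astype(np.float32)); print(n,mk.sum(),'z',np.median(q[:,2]).round(4),'zp',zp.round(4),'unit ext x',np.percentile(u[:,0],[0,1,99,100]).round(1),'y',np.percentile(u[:,1],[0,1,99,100]).round(1),'rect',np.round(r[0],1),np.round(r[1],1),round(r[2],1))
                                                                                                  ^^^^^^^^
AttributeError: 'float' object has no attribute 'round'
```

View pics/f.png

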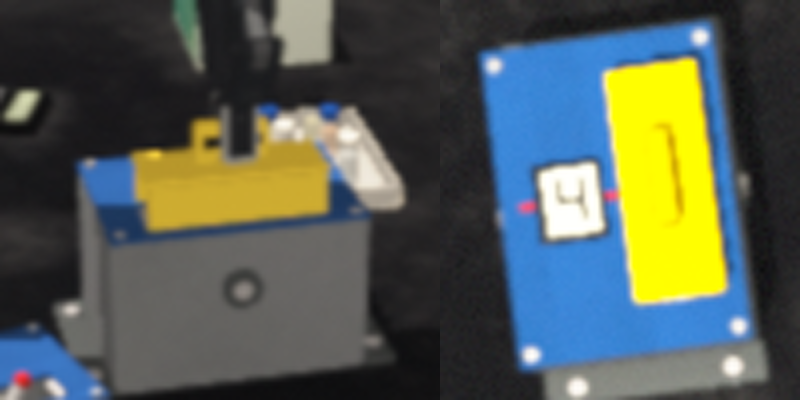

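The top view (right half) shows the guard seated over the slot and the 4 centred at (572,200) between the red marks; the left half is an older frame. One height check, then hand in.

```bash
sed -i "s/zp.round(4)/zp/" g.py; python3 g.py; python3 -c "
from rig import ctrl
print(ctrl.hand_in())"
```

```text
tcp [ 597.3 -126.7  239.1] yaw 8.49 F [ 0.1  0.2 -0.8]
tcp unit [ -30.6 -235.1]
top 1156 z 0.1373 zp 0.137 unit ext x [-56.6 -55.3  56.1  57.4] y [-50.7 -50.4  -7.1  -6.2] rect [  0.4 -28.4] [ 44.5 114. ] 89.9
side 349 z 0.1375 zp 0.137 unit ext x [-59.3 -58.6  43.8  50.5] y [-53.5 -51.5  -6.3  -4. ] rect [ -4.4 -30.5] [ 46.2 111.6] 86.4
the job is handed in; nothing more can be done
None
```

I handed the job in at about 20 s of the 56 s allowed: the 4 is centred in the window, the guard is fully home and held against a 12 N upward pull, and the arm is clear with the timer, beaker and dish untouched; the hand-in gave no verdict.

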